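# Slip an electrode chip under the sprung contact arm of a bench reader

## Robot

A 6-joint arm with a two-finger parallel gripper is mounted at the origin on a cart in front of the work surface, level with it; the furniture and walls round the work are solid. World frame = base frame: x ahead of the robot, y to its left, z up, the work surface at z = 0. Lengths are in m, angles in rad, forces in N, time in s.
With the tool pointing down it reaches from about 0.425 to 0.95 m from the base axis. Payload 3.5 kg.
Tool frame: the origin (TCP) lies at the very end of the fingers, on their centre line; the grasp point (between the pads) lies 19 mm behind it (grasp_offset is the distance from the TCP to the grasp point, in m); z points along the fingers, y is the line along which they close (so a half turn about z gives the same grasp; the last joint's range is limited). The gripper opens to 85 mm and grips with 20 to 120 N. Pads are 22 mm wide; open, the fingers measure 114 mm over their backs; the gripper's body (76 mm by 85 mm) begins 54 mm behind the grasp point. The pads swing forward as they close: fully open they stand 13 mm farther back than shut.
Start: joints at [-1.354, 0.286, 1.577, -0, 1.279, -0.15], TCP at [0.242, -0.63, 0.231] pointing down, gripper open.
Joint ranges: [-2.77, 2.77], [-0.9, 2.22], [0.21, 2.48], [-1.53, 4.67], [0.24, 2.81], [-2.84, 2.84]. Speed limits (rad/s): [2.79, 2.79, 3.14, 3.14, 3.14, 3.14].

## Interface

Orientations are given as a unit quaternion [x, y, z, w].
In Python, from plant import get_obs, get_image, calibration, job_done, cut_out, place_of, grasp_offset gives the robot as it stands.
- The arm moves only by the tool pendant, called after ">>>" as a command line: name --argument value ..., lists and objects as JSON in quotes. Schema: {"type":"object","properties":{"motion":{"type":"array","items":{"type":"array","items":{"type":"array","items":{"type":"number"},"minItems":7,"maxItems":7},"minItems":1,"maxItems":5},"minItems":1,"maxItems":1},"force":{"type":"number"},"only":{"type":"string"},"quiet":{"type":"boolean"},"lines":{"type":"string"}},"required":["motion"],"additionalProperties":false}. motion is a list that holds a single list of rows (three levels of brackets), with 1 to 5 rows, each of 7 numbers: the finger opening in m, then dx, dy, dz in m, then a rotation vector rx, ry, rz in rad; each row shifts and turns the commanded pose from where the row before left it, along the tool's axes as they then stand; what a row does not reach is not made up. A row lasts 1/12 s, in which the tool goes at most 0.0417 m and 0.125 rad, less where a joint would pass 70% of its speed; a pose out of reach is approached as far as the arm can. The fingers move at their own pace and stop on an object; force is the grip in N (left out, the last holds). Time passes only in rows, so rows that do not move let the fingers close. The tool returns the time, the measured TCP pose, the force, the opening and the grip force at its end. only (a regular expression) keeps the lines of the reply that match it, lines (a string "A,B") keeps lines A to B, and quiet returns only ok. Input that does not fit is refused with a message, and nothing moves.
- get_obs(): the state, without advancing time (a new reading comes with each control period).
- get_image(name): name is "scene" or "top" or "wrist"; returns (picture, depth): 420x560x3 uint8, blue, green, red; 420x560 float32, m along the optical axis (not along the pixel's ray), 0 where there is no reading.
- calibration(name): a dict with "fov_y" (degrees; the focal length in pixels is half the picture's height over the tangent of half this angle, whatever the lens; pixels are square), "cx", "cy" (the principal point, pixels), "pose" (4x4, takes a point from camera to world coordinates). Camera axes: x right, y up, looking along -z (the intrinsics and any distortion apply to the point x, -y, -z); pixel columns grow to the right and rows downward; lengths in m; the calibration is good to about 2 mm. The wrist camera is an equidistant fisheye: a pixel r from the principal point sees the ray r / f radians off the axis. A picture is of the moment at which its call begins: read the wrist's pose just before it. calibration takes no time and is no camera call; for the wrist camera it gives the pose at the moment of the call.
- job_done(): hands the job in; it is judged then, once.
Trained networks look in the newest picture that a camera, given by its name, has taken for a name from the list of things; names that differ only in an ending like _2 or _b are one class to them, and where a whole thing is asked for, a point or a joint stands for the part that bears it (a point fixed in the world has none). Each returns a list of dicts, best first, with "confidence" (0 to 1); they miss things now and then, are a little off and sometimes report something else, mostly with a low value. They report only what shows in the picture. A call takes as long as a camera call. They do not tell look-alikes from the thing itself.
- cut_out(name, camera): "pixels" (420x560 bool, what is visible of it).
- place_of(name, camera): "position" ([x, y, z] in m, in world coordinates, good to about 4 mm: a listed point, or the origin of a listed thing).
The state is a dict: "time_s": time; "joint_positions": joint angles; "qvel": joint speeds; "effort": joint torques, N m; "ee_pos": TCP position; "ee_rot": TCP orientation; "force": force on the tool from outside, world axes, zero at the start; "moment": the same for the moment, N m; "grip_width": finger opening in m; "gripper_force": force on a finger pad.
Only numpy, scipy, OpenCV 4.12 (cv2) and the standard library are available. Lean on these libraries where they do the work, as an engineer would, in place of code of your own. Each camera call takes 0.05 s, during which the arm holds its last target. There are 200 camera calls.

## Task

Load the eight-well electrode chip into the bench reader: pick it up by its well block, set it on the reader's metal deck and push it, gold contacts first, between the two guide rails so that its front edge lifts the sprung contact arm and runs beneath it. Keep pushing gently until you feel the chip come fully home against the end stop, with the seat pin pressed in, then let go so that the arm bears down on the gold contacts. Keep the chip level all the way, never ram or press it hard against the reader, and leave the other things on the bench where they are.

Things in the scene. Friction and masses are not known exactly. Their poses are not given: they have to be found in the camera images.
- chip: dark teal slide with a white block of eight wells, clear lid, 75.5 x 25.5 mm, 35 g, flat on the bench. Origin: centre of underside; x along its length to the gold contact end, away from the robot; z up. The well block, 25.5 wide with ribbed sides, is 11 mm high from x = -35.5 to +12 mm: pinch it across y near x = -12. The bare contact ledge beyond, to x = +37.75 mm, is 5 mm high
- chip_nose (a point): middle of the chip's front (contact) edge, at its underside: 37.75 mm ahead of the chip's origin; axes as the chip's
- reader: white bench reader, fixed, 210 (x) x 124 (y) mm; display and keys on its left, open metal deck on its right, 36 mm above the bench. Origin: centre of underside; x = push direction, away from the robot; z up. On the deck stands only the contact head (guide rails, stop, seat pin, sprung arm; at most 24 mm above the deck), clamped on its track by a thumbscrew
- contact_arm (a joint): sprung hold-down arm, hinged behind the stop, 40 mm behind its toe. 0 rad = at rest; grows as the toe lifts; about 0.11 with the toe on the chip's ledge. Toe: 9 mm before the stop, 0.5 mm off the deck at rest; its lip slopes up at 20 degrees to 7.5 mm, 30 mm before the stop. Toe presses with 2.2 to 3.2 N; lifting it with the chip's edge takes a 3 to 7 N push, sliding on 1 to 3 N
- seat_pin (a joint): brass sprung pin in the face of the end stop, on the centreline, that tells the reader that a chip is home: 0 m = standing 3 mm out, 0.003 m = pressed flush with the stop (about 0.3 N)
- stain_giemsa: bystander, to be left alone: amber dropper bottle with black dropper, 48 mm wide, 123 mm high. Origin: centre of its underside
- stain_blue: bystander, to be left alone: dark blue dropper bottle with black dropper, 44 mm wide, 119 mm high. Origin: centre of its underside
- stain_lugol: bystander, to be left alone: amber dropper bottle with white collar, 42 mm wide, 113 mm high. Origin: centre of its underside
- stain_eosine: bystander, to be left alone: red dropper bottle with white collar, 36 mm wide, 109 mm high. Origin: centre of its underside
- cover_glass_box: bystander, to be left alone: small white and green box, 36 x 36 x 16 mm. Origin: centre of its underside
- tape_roll: bystander, to be left alone: roll of brown tape lying flat, 92 mm across, 48 mm high. Origin: centre of its underside
- lab_timer: bystander, to be left alone: white timer with three keys, 70 x 64 x 16 mm. Origin: centre of its underside
- marker: bystander, to be left alone: black and green pen, 142 mm long. Origin: centre of its underside
- dock: track on the deck with the contact head on it. Origin: on the deck (z 36 mm), centreline; axes as the reader's. Deck flat from x = -108 mm on. The face of the end stop (10 mm high) stands somewhere from x = 0 to +30 mm: the head's setting changes and is not measured: feel for it. Rails on the head, 3.5 mm high, 27 mm apart, begin 26 mm before the stop, their flared mouths (35 mm wide) 34 mm before
There are look-alikes about, which are no part of the job. Of the things that look like the chip, take the one that is farthest to the robot's right at the start.

How it is judged:
At the end, for the whole second after the job is handed in: The chip lies flat on the deck between the rails, contacts first, seat pin pressed in more than 2 of its 3 mm (chip within 1 mm of the stop), the contact arm resting on its ledge (0.085 to 0.15 rad), square to the dock within 0.07 rad, at rest (value of joint seat_pin above 0.002 m and value of joint contact_arm between 0.085 and 0.15 rad and x of chip_nose in the frame of dock between -0.002 and 0.032 m and y of chip_nose in the frame of dock between -0.002 and 0.002 m and z of chip in the frame of dock between -0.0015 and 0.0015 m and angle between the x axis of chip and the x axis of dock, either way round below 0.07 rad and angle between chip's own z axis and vertical below 0.04 rad and linear speed of chip below 0.01 m/s); the robot touches nothing.
It fails at once if the chip is pressed against the dock (rails, arm or end stop) with more than 14 N (contact force between chip and dock above 14 N).
It fails at once if the chip is tipped more than 20 degrees (angle between chip's own z axis and vertical above 0.35 rad).
It fails at once if another thing on the bench is shifted by more than 15 mm (distance of any of stain_giemsa, stain_blue, stain_lugol, stain_eosine, cover_glass_box, tape_roll, lab_timer, marker from where it was at the start of the episode above 0.015 m).
It also fails if it takes over 48 s, if anything falls off the work surface, if the arm or the gripper's body presses on something with over 40 N, if the wrist force passes 120 N, or if a joint passes its speed limit or range.

## Working session

There is one attempt and no reset: what is moved stays moved. The work goes in short steps, Python scripts to look and compute and a tool call to move; the robot and the scene stay as the last step left them, time stands still between calls to the robot, and variables do not carry over. Pictures are saved under pics/ and viewed, at most 10 in all, crops included, and the job is handed in when it is done.

```bash
mkdir -p pics
```

Create h.py:
```python
import numpy as np, cv2
from plant import *
from scipy.spatial.transform import Rotation as R
def cloud(name, depth):
    c=calibration(name); P=np.array(c["pose"]); h,w=depth.shape
    f=h/2/np.tan(np.radians(c["fov_y"])/2)
    u,v=np.meshgrid(np.arange(w),np.arange(h))
    a=(u-c["cx"])/f; b=(v-c["cy"])/f
    p=np.stack([a*depth,-b*depth,-depth,np.ones_like(depth)],-1)
    return (p@P.T)[...,:3]
```

Run:
```python
from h import *
o=get_obs(); print(o["ee_pos"],o["ee_rot"],o["time_s"],grasp_offset)
for n in ["scene","top"]:
    im,d=get_image(n); cv2.imwrite(f"pics/{n}0.png",im); np.save(f"{n}0.npy",d)
    c=calibration(n); print(n,{k:c[k] for k in c if k!="pose"}, np.round(np.array(c["pose"]),3).tolist())
    C=cloud(n,d)
    for t in ["chip","reader","dock","contact_arm","chip_nose"]:
        try: print(t,[(round(r["confidence"],2),np.round(r["position"],3).tolist()) for r in place_of(t,n)])
        except Exception as e: print(t,e)
```

```text
[ 0.24196176 -0.62942517  0.22991786] [ 9.83225073e-01  1.82392438e-01 -3.50799894e-05 -1.20586476e-03] 0.0 0.0187
scene {'fov_y': 52.49693881288363, 'cx': 286.34412135387686, 'cy': 210.92033382692355} [[-0.5, 0.511, -0.699, -0.206], [-0.866, -0.297, 0.403, 0.718], [-0.002, 0.807, 0.591, 0.668], [0.0, 0.0, 0.0, 1.0]]
chip [(0.7, [0.44, 0.318, -0.003]), (0.61, [0.288, 0.368, 0.0]), (0.56, [0.513, 0.239, -0.004]), (0.29, [0.581, 0.413, 0.0])]
reader [(0.76, [0.536, 0.052, -0.0])]
dock [(0.75, [0.741, 0.118, 0.004]), (0.69, [0.536, 0.032, 0.039])]
contact_arm it knows: chip, chip_nose, cover_glass_box, dock, lab_timer, marker, reader, stain_blue, stain_eosine, stain_giemsa, stain_lugol, tape_roll
chip_nose [(0.87, [0.29, 0.407, -0.001]), (0.83, [0.404, 0.337, 0.0]), (0.63, [0.551, 0.24, -0.003])]
top {'fov_y': 52.64766947370922, 'cx': 282.3269948188244, 'cy': 214.01943293837917} [[-0.026, 0.983, -0.18, 0.371], [-0.999, -0.032, -0.031, 0.277], [-0.036, 0.179, 0.983, 0.902], [0.0, 0.0, 0.0, 1.0]]
chip [(0.87, [0.513, 0.242, -0.001]), (0.8, [0.292, 0.37, 0.003]), (0.68, [0.443, 0.319, 0.001])]
reader [(0.65, [0.535, 0.051, -0.004])]
dock [(0.93, [0.537, 0.033, 0.032])]
contact_arm it knows: chip, chip_nose, cover_glass_box, dock, lab_timer, marker, reader, stain_blue, stain_eosine, stain_giemsa, stain_lugol, tape_roll
chip_nose [(0.73, [0.404, 0.332, 0.001]), (0.73, [0.292, 0.407, 0.001]), (0.71, [0.55, 0.241, -0.006])]
```

View pics/top0.png

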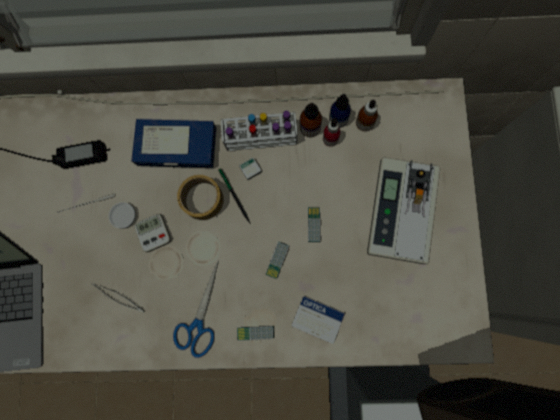

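View pics/scene0.png

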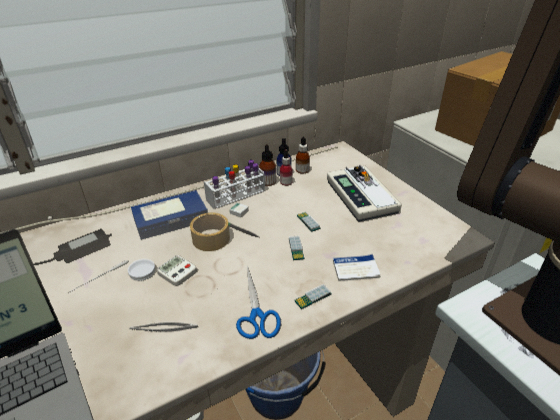

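Three look-alikes are in the top picture: (314,224), (277,260) and (255,332). The farthest to the robot's right (smallest y, image right) is (314,224), with its contacts pointing away from the robot. The reader is at (404,210), with the head at about (420,185). Next I check that choice in a crop and measure poses.

Run:
```python
from h import *
im=cv2.imread("pics/top0.png"); d=np.load("top0.npy"); C=cloud("top",d)
a=cv2.resize(im[195:255,290:340],None,fx=8,fy=8,interpolation=cv2.INTER_CUBIC)
b=cv2.resize(im[150:270,362:447],None,fx=4,fy=4,interpolation=cv2.INTER_CUBIC)
o=np.zeros((480,760,3),np.uint8); o[:,:400]=a;o[:,410:750]=b
cv2.imwrite("pics/crop1.png",cv2.convertScaleAbs(o,alpha=1.7))
print("bench z near chip",np.round(C[235:250:5,290:300:5,2],4).ravel(), "chip z",np.round(C[205:245:4,314],4).tolist())
def rect(m):
    p=C[m][:,:2]*1000; r=cv2.minAreaRect(p.astype(np.float32)); return np.round(r[0],1),np.round(r[1],1),round(r[2],2),m.sum()
box=np.zeros(d.shape,bool); box[198:250,298:332]=1
bz=np.median(C[235:250,290:300,2])
for lo,hi in [(.0025,.02),(.0085,.02)]: print("chip",lo,rect(box&(C[...,2]-bz>lo)&(C[...,2]-bz<hi)))
for n in ["top"]:
    get_image("top")
    for r in cut_out("chip","top"): 
        m=r["pixels"]; print(r["confidence"],np.argwhere(m).mean(0)[::-1],rect(m))
    for r in cut_out("reader","top"): print("reader",r["confidence"],rect(r["pixels"]))
box[:]=0; box[150:270,362:447]=1
print("reader",rect(box&(C[...,2]-bz>.025)&(C[...,2]-bz<.045)))
print("deck z",np.round(np.median(C[235:255,410:422,2]),4))
# profile: pts above the deck
m=box&(C[...,2]>bz+.0375)
q=C[m]; print(len(q)); print(np.round(q[np.argsort(q[:,0])][::max(1,len(q)//40)],3).tolist())
```

```text
bench z near chip [ 0.0019  0.0014 -0.0018 -0.0034  0.0031  0.    ] chip z [[0.554, 0.2366, 0.0003], [0.5449, 0.237, 0.0021], [0.5357, 0.2375, 0.0041], [0.527, 0.2378, 0.0044], [0.5168, 0.2386, 0.0133], [0.5085, 0.2389, 0.012], [0.5002, 0.2391, 0.0096], [0.4915, 0.2395, 0.0108], [0.4832, 0.2398, 0.0093], [0.4746, 0.2401, 0.0102]]
chip 0.0025 (array([513.7, 237.2]), array([ 70.6, 110.7]), 88.12, np.int64(475))
chip 0.0085 (array([498.2, 240.2]), array([23.5, 47.5]), 87.82, np.int64(258))
0.73 [152.39281943 233.24920803] (array([429. , 459.2]), array([373.3,  82.7]), 59.8, np.int64(947))
0.63 [255.81939163 333.36882129] (array([308.3, 331.6]), array([ 55.9, 156.2]), 29.27, np.int64(526))
0.6 [277.15299335 259.62971175] (array([438.1, 318.8]), array([27.9, 77.1]), 69.31, np.int64(451))
0.57 [313.52763819 225.60050251] (array([508.9, 239.8]), array([23.7, 72.2]), 87.28, np.int64(398))
reader 0.62 (array([477.4,  90.6]), array([187.2, 386.7]), 55.58, np.int64(5275))
reader 0.25 (array([557. , 245.9]), array([ 46. , 374.6]), 87.48, np.int64(609))
reader (array([532.5,  51.7]), array([124.5
[... 287 characters left out ...]
21, 0.039, 0.038], [0.526, 0.017, 0.042], [0.529, 0.024, 0.046], [0.533, 0.049, 0.04], [0.538, 0.014, 0.041], [0.542, 0.023, 0.045], [0.546, 0.035, 0.048], [0.549, 0.057, 0.038], [0.552, 0.031, 0.055], [0.555, 0.046, 0.037], [0.558, 0.081, 0.039], [0.56, 0.004, 0.043], [0.564, 0.009, 0.039], [0.567, 0.046, 0.039], [0.57, 0.01, 0.038], [0.573, 0.043, 0.039], [0.576, 0.006, 0.047], [0.579, 0.018, 0.047], [0.582, 0.043, 0.04], [0.585, 0.039, 0.044], [0.588, 0.036, 0.047], [0.591, 0.036, 0.05], [0.594, 0.019, 0.046], [0.597, 0.037, 0.038], [0.599, 0.045, 0.038], [0.603, 0.039, 0.04], [0.606, -0.003, 0.04], [0.609, 0.024, 0.039], [0.613, 0.037, 0.042], [0.62, 0.033, 0.039], [0.627, 0.039, 0.038]]
```

View pics/crop1.png

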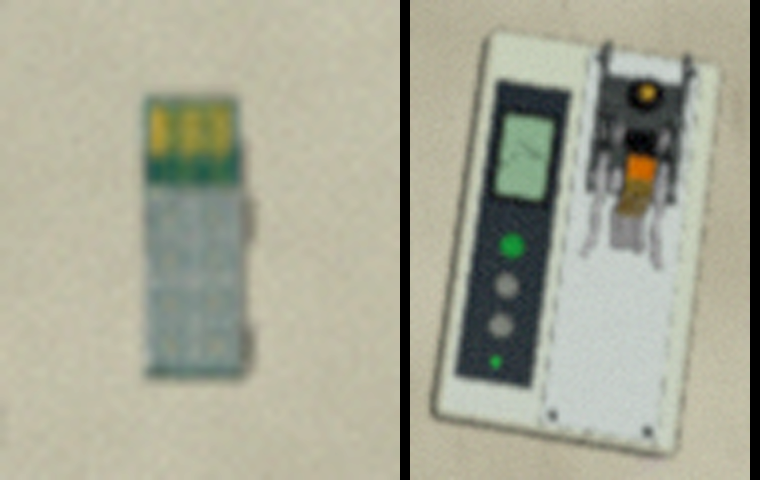

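The crop confirms (314,224): the gold end is away from the robot, and the block is 47.5 x 23.5 mm at (0.498, 0.240) with yaw -0.038. The reader's yaw is -0.203. I now carry the tool over towards the chip.

>>> pendant --motion '[[[0.06,0.025,-0.03,0,0,0,0.1],[0.06,0.025,-0.03,0,0,0,0.1],[0.06,0.025,-0.03,0,0,0,0.1],[0.06,0.025,-0.03,0,0,0,0.105],[0.06,0.02,-0.035,0,0,0,0]]]'

```text
time_s: 1.07
ee_pos: [0.3354, -0.4568, 0.2315]
ee_rot: [1.0, -0.021, 0.0, 0.0]
force: [0.4, 0.6, 0.1]
grip_width: 0.06
gripper_force: 0.0
```

>>> pendant --motion '[[[0.06,0.02,-0.035,0,0,0,0],[0.06,0.02,-0.035,0,0,0,0],[0.06,0.02,-0.035,0,0,0,0],[0.06,0.02,-0.035,0,0,0,0],[0.06,0.02,-0.035,0,0,0,0]]]'

```text
time_s: 1.48
ee_pos: [0.4412, -0.2864, 0.2319]
ee_rot: [1.0, -0.02, -0.001, 0.001]
force: [1.9, -0.3, -0.4]
grip_width: 0.0598
gripper_force: 0.0
```

>>> pendant --motion '[[[0.06,0.02,-0.035,0,0,0,0],[0.06,0.02,-0.035,0,0,0,0],[0.06,0.02,-0.035,0,0,0,0],[0.06,0.02,-0.035,0,0,0,0],[0.06,0.02,-0.035,0,0,0,0]]]'

```text
time_s: 1.9
ee_pos: [0.5489, -0.114, 0.2318]
ee_rot: [1.0, -0.019, 0.0, 0.0]
force: [0.2, -0.8, 0.5]
grip_width: 0.0598
gripper_force: 0.0
```

>>> pendant --motion '[[[0.06,-0.015,-0.035,0,0,0,0],[0.06,-0.015,-0.035,0,0,0,0],[0.06,-0.015,-0.035,0,0,0,0],[0.06,-0.015,-0.035,0,0,0,0],[0.06,0,0,0,0,0,0]]]'

```text
time_s: 2.32
ee_pos: [0.4911, 0.0313, 0.2312]
ee_rot: [1.0, -0.016, -0.001, -0.001]
force: [0.8, -0.1, -0.5]
grip_width: 0.0599
gripper_force: 0.0
```

Run:
```python
from h import *
c=calibration("wrist"); print({k:c[k] for k in c if k!="pose"}, np.round(np.array(c["pose"]),3).tolist())
im,d=get_image("wrist"); np.savez("w1.npz",im=im,d=d,pose=c["pose"]); cv2.imwrite("pics/w1.png",cv2.convertScaleAbs(im,alpha=1.6))
print(place_of("dock","wrist"),place_of("reader","wrist"),place_of("chip","wrist"))
```

```text
{'fov_y': 65.70646984690485, 'cx': 276.4242067180755, 'cy': 202.39694016011592} [[-0.032, 0.958, 0.287, 0.565], [-0.999, -0.029, -0.012, 0.028], [-0.003, -0.287, 0.958, 0.372], [0.0, 0.0, 0.0, 1.0]]
[{'position': [0.5391, 0.0371, 0.0366], 'confidence': 0.57}, {'position': [0.5465, 0.2403, -0.0011], 'confidence': 0.56}] [{'position': [0.5344, 0.0513, 0.0017], 'confidence': 0.8}] [{'position': [0.5056, 0.243, -0.0012], 'confidence': 0.69}, {'position': [0.4376, 0.3205, -0.0012], 'confidence': 0.58}, {'position': [0.2945, 0.3684, -0.0009], 'confidence': 0.57}, {'position': [0.5312, 0.0544, 0.0027], 'confidence': 0.15}]
```

View pics/w1.png

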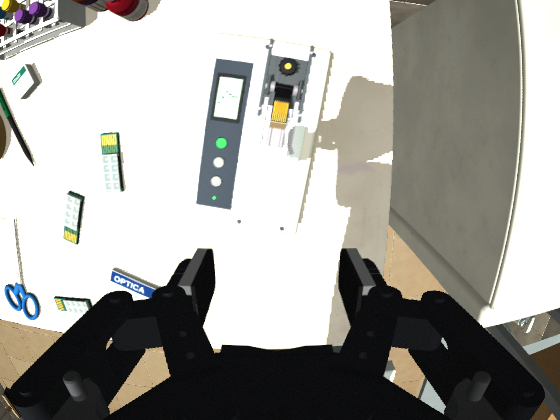

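The wrist view shows the reader (265,130), its head with the orange arm at (281,110), and the chip at (111,162) with its gold end away. I measure both from this view.

Add to h.py:
```python
def wcloud(d,pose):
    c=calibration("wrist"); f=210/np.tan(np.radians(c["fov_y"])/2); h,w=d.shape
    u,v=np.meshgrid(np.arange(w),np.arange(h)); a=u-c["cx"]; b=v-c["cy"]; r=np.hypot(a,b)+1e-9; th=r/f
    k=np.tan(th)/r; ok=(th<1.4)&(d>0); k=np.where(ok,k,0); D=np.where(ok,d,0)
    P=np.stack([a*k*D,-b*k*D,-D,np.ones_like(D)],-1)@np.array(pose).T
    P=P[...,:3]; P[~ok]=np.nan; return P
def rect(p):
    r=cv2.minAreaRect((p[:,:2]*1000).astype(np.float32)); return np.round(r[0],1),np.round(r[1],1),round(r[2],2),len(p)
def seg(m,C): # robust axis of a patch: erode outliers
    p=C[m]; return p
```

Run:
```python
from h import *
z=np.load("w1.npz"); C=wcloud(z["d"],z["pose"]); Z=C[...,2]
def win(u0,u1,v0,v1): m=np.zeros(Z.shape,bool); m[v0:v1,u0:u1]=1; return m
def clean(m): return cv2.morphologyEx(m.astype(np.uint8),cv2.MORPH_OPEN,np.ones((3,3))).astype(bool)
w=win(90,135,120,205); bz=np.nanmedian(Z[200:215,90:135]); print("bench",bz)
print("block",rect(C[clean(w&(Z>bz+.0075)&(Z<bz+.02))]))
w=win(185,340,25,245)
m=clean(w&(Z>bz+.026)&(Z<bz+.075)); print("reader",rect(C[m]),"deckz",np.nanmedian(Z[190:210,255:285]))
r=rect(C[m]); yaw=np.radians(r[2]-90 if r[2]>45 else r[2]); o=r[0]/1000
L=(C[...,:2]-o)@np.array([[np.cos(yaw),-np.sin(yaw)],[np.sin(yaw),np.cos(yaw)]])
print(yaw,o)
dz=np.nanmedian(Z[190:210,255:285])
# height map in reader frame, 4x3mm cells, mm above deck
xs=np.arange(-.03,.105,.004); ys=np.arange(.022,-.062,-.003)
print("      "+" ".join(f"{y*1000:4.0f}" for y in ys))
for x in xs:
    row=[]
    for y in ys:
        s=w&(abs(L[...,0]-x)<.0025)&(abs(L[...,1]-y)<.002)
        row.append(f"{(np.nanmedian(Z[s])-dz)*1000:4.0f}" if s.any() else "   .")
    print(f"{x*1000:5.0f} "+" ".join(row))
im=z["im"]; c=im[40:210,220:340]; 
cv2.imwrite("pics/w1c.png",cv2.resize(c,None,fx=3.5,fy=3.5,interpolation=cv2.INTER_CUBIC))
```

```text
bench -0.001316956432809796
block (array([501. , 240.4]), array([26.7, 47.3]), 88.6, 667)
reader (array([535.6,  52.6]), array([124.7, 210. ]), 78.38, 21726) deckz 0.03462993543099141
-0.20280725908174116 [0.5356 0.0526]
        22   19   16   13   10    7    4    1   -2   -5   -8  -11  -14  -17  -20  -23  -26  -29  -32  -35  -38  -41  -44  -47  -50  -53  -56  -59
  -30   -1   -1   -1   -2   -2    0   -0    0    0   -1    0    0    0   -0    0   -0   -0    0   -0    0    0    0   -0    0   -2   -2   -2   -3
  -26   -1   -1   -2   -2   -2    0    0   -0   -0   -0   -0   -0    0   -0   -0   -0   -0    0   -0   -0    0   -0   -0    0   -2   -2   -2   -3
  -22   -1   -1   -1   -2   -2   -0    0    0   -0   -0   -0   -0    0   -0   -0    0    0    0   -0    0   -0   -0   -0    0   -2   -2   -2   -3
  -18   -1   -2   -2   -2   -1   -0    0    0    0    0   -0    0    0   -0   -0    0    0    0    0    0   -0   -0   -0   -0   -2   -2   -2   -3
  -14   -2   -2   -2   -2   -2    0   -0   -0   -0   -0   -0    0    0    0    0    0   -0   -0   -0   -0    0    0   -0   -0   -2   -2   -2   -3
  -
[... 3530 characters left out ...]
2   -0    0    3    2    2    3    3    3    2   11    3    3    2    3    2    3    3    0   -0   -2   -2   -2   -3
   90   -2   -2   -2   -2   -1   -0   -0    3   -0   -0   -0   -0    0   -0   -0    0   -0   -0   -0   -0    0    4    0   -0   -2   -3   -2   -3
   94   -2   -2   -2   -2   -2   -0   -0    3    0   -0   -0   -0   -0   -0   -0   -0   -0   -0   -0   -0    0    4    1    0   -2   -2   -2   -3
   98   -2   -2   -2   -2   -2   -0   -0    4   -0    0   -0   -0   -0   -0   -0   -0   -0   -0   -1   -0   -0    4    0   -0   -2   -2   -2   -3
  102   -3   -3   -3   -3   -3   -3   -3    3   -3   -3   -3   -4   -3   -3   -2   -3   -3   -3   -3   -3   -2    3   -3   -3   -3   -3   -3   -4
```

View pics/w1c.png

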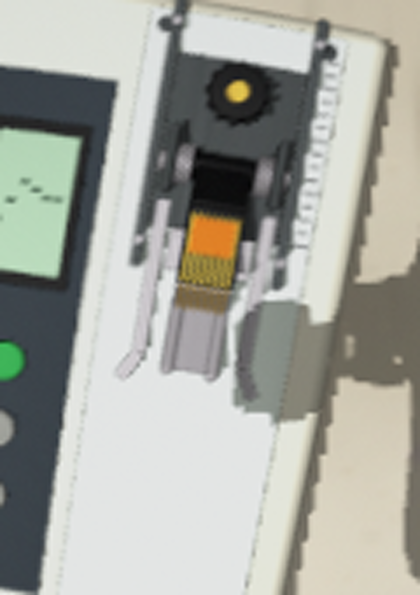

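The centreline is at reader y = -20 mm. The rail mouth is at x = -10, so the stop is at about +24. The nearest mouth point in the world is (0.522, 0.035). Now to the chip, descending.

>>> pendant --motion '[[[0.06,0.0005,-0.035,0,0,0,0],[0.06,0.0005,-0.035,0.02,0,0,0],[0.06,0.0005,-0.035,0.02,0,0,0],[0.06,0.0005,-0.035,0.02,0,0,0],[0.06,0,-0.035,0.02,0,0,0]]]' --force 25

```text
time_s: 2.93
ee_pos: [0.5034, 0.2011, 0.1507]
ee_rot: [1.0, -0.021, 0.001, 0.0]
force: [0.1, -0.7, -0.5]
grip_width: 0.0598
gripper_force: 0.0
```

>>> pendant --motion '[[[0.05,0,-0.034,0.03,0,0,0],[0.05,0,0,0.03,0,0,0],[0.05,0,0,0.03,0,0,0],[0.05,0,0,0,0,0,0]]]'

```text
time_s: 3.27
ee_pos: [0.4994, 0.2303, 0.0569]
ee_rot: [1.0, -0.02, -0.006, 0.002]
force: [-1.9, -0.2, -0.0]
grip_width: 0.0501
gripper_force: 0.0
```

Run:
```python
from h import *
c=calibration("wrist"); im,d=get_image("wrist"); C=wcloud(d,c["pose"]); Z=C[...,2]
cv2.imwrite("pics/w2.png",im)
o=get_obs(); print(o["ee_pos"],2*np.arctan2(o["ee_rot"][1],o["ee_rot"][0]))
for r in cut_out("chip","wrist")[:3]:
    m=r["pixels"]&~np.isnan(Z)
    if np.hypot(*(np.median(C[m][:,:2],0)-[.505,.24]))<.03:
        print("whole",rect(C[m]),np.nanmedian(Z[m])); 
        print("zq",np.percentile(Z[m],[5,50,95])); mm=cv2.morphologyEx((m&(Z>.007)).astype(np.uint8),cv2.MORPH_OPEN,np.ones((3,3)))>0; print("block",rect(C[mm]))
```

```text
[0.50123201 0.23060579 0.0600425 ] -0.03980601143518673
whole (array([511.1, 240.7]), array([28.2, 80.4]), 87.41, 4924) 0.00894486600949923
zq [0.00260517 0.00894487 0.01039011]
block (array([501.1, 240.8]), array([26. , 48.8]), 88.05, 2949)
```

View pics/w2.png

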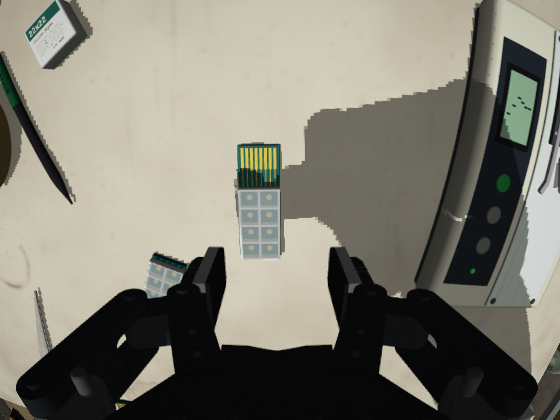

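The chip is at (259,200), contacts ahead and between the open pads, and I need 10 mm more to its left. Correct, then descend.

>>> pendant --motion '[[[0.045,0,-0.0102,0.015,0,0,0.006],[0.045,0,0,0.02,0,0,0],[0.045,0,0,0.014,0,0,0],[0.045,0,0,0.003,0,0,0],[0.045,0,0,0,0,0,0]]]'

```text
time_s: 3.78
ee_pos: [0.505, 0.2419, 0.013]
ee_rot: [1.0, -0.023, 0.001, -0.0]
force: [0.1, 0.3, -0.8]
grip_width: 0.045
gripper_force: 0.0
```

```bash
python3 -c "
from h import *
o=get_obs(); print(o['time_s'],o['ee_pos'],o['ee_rot'],o['force'])"
```

```text
3.7833 [0.50503299 0.24193743 0.01304582] [ 9.99739324e-01 -2.28175210e-02  7.76233252e-04 -2.04837475e-04] [ 0.06836119  0.30846858 -0.81698632]
```

>>> pendant --motion '[[[0.045,-0.003,0.001,0.006,0,0,0],[0.045,0,0,0.002,0,0,-0.006],[0.045,0,0,0,0,0,0],[0.045,0,0,0,0,0,0]]]'

```text
time_s: 4.12
ee_pos: [0.5011, 0.2416, 0.0045]
ee_rot: [1.0, -0.019, 0.001, -0.0]
force: [-0.2, -1.0, -0.2]
grip_width: 0.0451
gripper_force: 0.0
```

>>> pendant --motion '[[[0.02,0,0,0,0,0,0],[0.02,0,0,0,0,0,0],[0.02,0,0,0,0,0,0],[0.02,0,0,0,0,0,0]]]' --force 25

```text
time_s: 4.45
ee_pos: [0.5012, 0.2418, 0.0044]
ee_rot: [1.0, -0.019, 0.001, -0.0]
force: [0.1, 0.1, 3.8]
grip_width: 0.0247
gripper_force: 25.1
```

>>> pendant --motion '[[[0.02,0,0,-0.015,0,0,0],[0.02,0,0,-0.03,0,0,0.055],[0.02,0,0,-0.03,0,0,0.055],[0.02,0,0,0,0,0,0.055],[0.02,0,0,0,0,0,0]]]'

```text
time_s: 4.87
ee_pos: [0.5021, 0.2421, 0.0811]
ee_rot: [0.995, -0.102, 0.002, -0.001]
force: [0.2, -0.5, -0.7]
grip_width: 0.0245
gripper_force: 24.8
```

>>> pendant --motion '[[[0.02,0,0.033,0,0,0,0],[0.02,0,0.033,0,0,0,0],[0.02,0,0.033,0,0,0,0],[0.02,0,0.033,0,0,0,0],[0.02,0,0.033,0,0,0,0]]]'

```text
time_s: 5.28
ee_pos: [0.4654, 0.0789, 0.0771]
ee_rot: [0.995, -0.1, -0.002, 0.0]
force: [0.7, 0.4, -0.2]
grip_width: 0.0249
gripper_force: 24.8
```

>>> pendant --motion '[[[0.02,0,0.033,0,0,0,0],[0.02,0,0,0,0,0,0],[0.02,0,0,0,0,0,0]]]'

```text
time_s: 5.53
ee_pos: [0.4593, 0.0465, 0.0774]
ee_rot: [0.995, -0.103, -0.001, -0.0]
force: [0.4, 0.3, -0.8]
grip_width: 0.0244
gripper_force: 24.9
```

Run:
```python
from h import *
o=get_obs(); yaw=2*np.arctan2(o["ee_rot"][1],o["ee_rot"][0]); p=o["ee_pos"]; print(p,yaw,o["force"],o["grip_width"])
t=np.array([.4616,.0474]); d=t-p[:2]; print("tool dx,dy",d@[np.cos(yaw),np.sin(yaw)],d@[np.sin(yaw),-np.cos(yaw)],"rz",-(-.2028-yaw), R.from_quat(o["ee_rot"]).as_matrix()[:,2])
c=calibration("wrist"); im,dd=get_image("wrist"); cv2.imwrite("pics/w3.png",im); np.savez("w3.npz",im=im,d=dd,pose=c["pose"])
```

```text
[0.45931922 0.04650297 0.0774113 ] -0.20554882395278606 [ 0.44746175  0.30280025 -0.78459185] 0.024400493553605546
tool dx,dy 0.002049679609147499 -0.0013436665926120383 rz -0.002748823952786056 [-2.83987762e-03  5.54767481e-04 -9.99995814e-01]
```

View pics/w3.png

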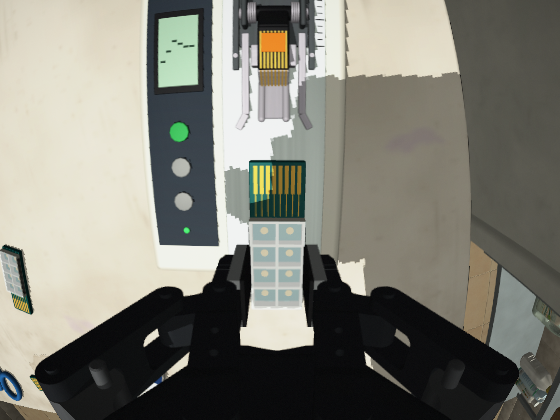

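The chip is held level at (277,235), contacts towards the rails at (241–308, 110). I measure the lateral offset from this same picture, in the tool frame.

Run:
```python
from h import *
z=np.load("w3.npz"); C=wcloud(z["d"],z["pose"]); o=get_obs(); M=R.from_quat(o["ee_rot"]).as_matrix()
T=(C-o["ee_pos"])@M; Z=C[...,2]; 
def win(u0,u1,v0,v1): m=np.zeros(Z.shape,bool); m[v0:v1,u0:u1]=1; return m
yaw=-2*0
def mid(m,lab,x0,x1,st=.003):
    out=[]
    for x in np.arange(x0,x1,st):
        s=m&(abs(T[...,0]-x)<st/2)
        if s.sum()>3: y=T[s][:,1]*1000; out.append((round(x*1000),round(y.min(),1),round(y.max(),1),round((y.min()+y.max())/2,1)))
    print(lab,out)
for x in [-.02,.0,.03,.045]: 
    s=win(240,315,155,310)&(abs(T[...,0]-x)<.003); print(x,"z chip",np.nanpercentile(Z[s],[10,50,90]).round(4))
op=lambda m:cv2.morphologyEx(m.astype(np.uint8),cv2.MORPH_OPEN,np.ones((2,2)))>0
mid(op(win(240,315,155,225)&(Z>.065)),"chip ledge",.02,.052)
w=win(215,330,0,150)&(T[...,0]>.052)
dz=np.nanmedian(Z[140:150,225:245]); print("deck",dz)
rm=op(w&(Z>dz+.002)&(Z<dz+.0055))
for lab,s in (("L",T[...,1]<-.0),("R",T[...,1]>0)):
    pass
mid(rm,"rails",.055,.11)
mid(op(w&(Z>dz+.0055)&(Z<dz+.03)),"arm",.055,.1)
print("nose x",T[op(win(255,300,155,225)&(Z>.065))][:,0].max())
```

```text
-0.02 z chip [0.082  0.0826 0.0834]
0.0 z chip [0.0348 0.0827 0.1125]
0.03 z chip [0.0345 0.0762 0.0771]
0.045 z chip [0.0342 0.076  0.077 ]
chip ledge [(20, np.float64(17.7), np.float64(17.8), np.float64(17.7)), (23, np.float64(-11.1), np.float64(17.7), np.float64(3.3)), (26, np.float64(-10.9), np.float64(17.6), np.float64(3.4)), (29, np.float64(-10.9), np.float64(17.5), np.float64(3.3)), (32, np.float64(-10.8), np.float64(18.1), np.float64(3.6)), (35, np.float64(-11.2), np.float64(18.0), np.float64(3.4)), (38, np.float64(-11.1), np.float64(18.0), np.float64(3.4)), (41, np.float64(-11.0), np.float64(18.1), np.float64(3.5)), (44, np.float64(-11.0), np.float64(13.7), np.float64(1.4)), (47, np.float64(-10.9), np.float64(13.6), np.float64(1.4)), (50, np.float64(-10.9), np.float64(13.6), np.float64(1.3))]
deck 0.03448608180178338
rails [(61, np.float64(-19.9), np.float64(21.0), np.float64(0.5)), (64, np.float64(-20.4), np.float64(21.0), np.float64(0.3)), (67, np.float64(-19.4), np.float64(19.6), np.float64(0.1)), (70, np.float64(-17.5), np.float64(18.0), np.float64(0.2)), (73, np.float64
[... 791 characters left out ...]
4(-8.3), np.float64(9.1), np.float64(0.4)), (70, np.float64(-8.4), np.float64(9.0), np.float64(0.3)), (73, np.float64(-8.4), np.float64(9.0), np.float64(0.3)), (76, np.float64(-8.4), np.float64(8.5), np.float64(0.0)), (79, np.float64(-8.5), np.float64(8.5), np.float64(-0.0)), (82, np.float64(-7.9), np.float64(8.5), np.float64(0.3)), (85, np.float64(-7.4), np.float64(7.1), np.float64(-0.2)), (88, np.float64(-7.9), np.float64(7.9), np.float64(0.0)), (91, np.float64(-7.9), np.float64(7.9), np.float64(-0.0)), (94, np.float64(-8.4), np.float64(8.4), np.float64(0.0)), (97, np.float64(-12.3), np.float64(12.3), np.float64(0.0)), (100, np.float64(-11.4), np.float64(12.3), np.float64(0.5))]
nose x nan
```

>>> pendant --motion '[[[0.02,-0.001,-0.0012,0.01,0,0,0],[0.02,0,0,0.01,0,0,0],[0.02,0,0,0.008,0,0,0],[0.02,0,0,0.003,0,0,0],[0.02,0,0,0,0,0,0]]]'

```text
time_s: 6.0
ee_pos: [0.4586, 0.0498, 0.0459]
ee_rot: [0.995, -0.101, -0.002, -0.0]
force: [-0.0, -0.0, -0.5]
grip_width: 0.0247
gripper_force: 24.9
```

>>> pendant --motion '[[[0.02,0,0,0.002,0,0,0],[0.02,0,0,0.001,0,0,0],[0.02,0,0,0,0,0,0]]]'

```text
time_s: 6.25
ee_pos: [0.4601, 0.0491, 0.0448]
ee_rot: [0.995, -0.101, 0.0, -0.0]
force: [0.2, 0.2, 0.0]
grip_width: 0.0249
gripper_force: 24.9
```

>>> pendant --motion '[[[0.02,0,0,0.001,0,0,0],[0.02,0,0,0,0,0,0]]]'

```text
time_s: 6.42
ee_pos: [0.4602, 0.049, 0.044]
ee_rot: [0.995, -0.101, 0.0, 0.0]
force: [-0.3, -0.2, -0.9]
grip_width: 0.0241
gripper_force: 24.9
```

>>> pendant --motion '[[[0.02,0,0,0.001,0,0,0],[0.02,0,0,0,0,0,0],[0.02,0,0,0,0,0,0]]]'

```text
time_s: 6.67
ee_pos: [0.46, 0.049, 0.0428]
ee_rot: [0.995, -0.101, 0.0, -0.0]
force: [-0.4, -0.6, -0.9]
grip_width: 0.0248
gripper_force: 24.9
```

>>> pendant --motion '[[[0.02,0,0,0.001,0,0,0],[0.02,0,0,0,0,0,0],[0.02,0,0,0,0,0,0]]]'

```text
time_s: 6.92
ee_pos: [0.4599, 0.0491, 0.0417]
ee_rot: [0.995, -0.101, -0.0, -0.0]
force: [0.6, 0.3, -0.2]
grip_width: 0.0244
gripper_force: 24.9
```

>>> pendant --motion '[[[0.02,0,0,0.0007,0,0,0],[0.02,0,0,0,0,0,0],[0.02,0,0,0,0,0,0]]]'

```text
time_s: 7.17
ee_pos: [0.4599, 0.0491, 0.041]
ee_rot: [0.995, -0.101, -0.0, -0.0]
force: [0.2, 0.0, -0.5]
grip_width: 0.0247
gripper_force: 24.9
```

>>> pendant --motion '[[[0.02,0,0,0.0005,0,0,0],[0.02,0,0,0,0,0,0],[0.02,0,0,0,0,0,0]]]'

```text
time_s: 7.42
ee_pos: [0.4599, 0.0491, 0.0405]
ee_rot: [0.995, -0.101, -0.0, -0.0]
force: [-0.4, 0.0, -0.5]
grip_width: 0.0249
gripper_force: 24.9
```

>>> pendant --motion '[[[0.02,0,0,0.0005,0,0,0],[0.02,0,0,0,0,0,0],[0.02,0,0,0,0,0,0]]]'

```text
time_s: 7.67
ee_pos: [0.4602, 0.049, 0.0404]
ee_rot: [0.995, -0.101, 0.0, -0.0]
force: [-1.2, 0.8, 1.7]
grip_width: 0.0242
gripper_force: 25.2
```

Run:
```python
from h import *
c=calibration("wrist"); z,d=get_image("wrist"); cv2.imwrite("pics/w4.png",z); C=wcloud(d,c["pose"]); o=get_obs(); M=R.from_quat(o["ee_rot"]).as_matrix(); print(o["ee_pos"],o["force"],M[:,2])
T=(C-o["ee_pos"])@M; Z=C[...,2]; dz=np.nanmedian(Z[(abs(T[...,0]-.035)<.01)&(abs(abs(T[...,1])-.021)<.003)]); print("deck",dz)
for x in np.arange(-.02,.076,.004):
    f=lambda lo,hi: np.round((np.nanmedian(Z[(abs(T[...,0]-x)<.002)&(T[...,1]>lo)&(T[...,1]<hi)])-dz)*1000,1)
    print(round(x*1000),f(-.010,-.004),f(-.003,.003),f(.004,.010))
for x in np.arange(.02,.1,.004):
    s=(abs(T[...,0]-x)<.002)&(abs(T[...,1])<.024)&(Z-dz>.0022)&(Z-dz<.0058); y=T[s][:,1]*1000
    if len(y)>4: print(round(x*1000),"edges",y.min().round(1),y.max().round(1))
```

```text
[0.46015887 0.04904506 0.04037204] [-0.77862459 -0.82336388  2.75624105] [ 2.75059286e-04 -4.28251237e-05 -9.99999961e-01]
deck 0.0345135166872713
-20 11.0 11.1 11.1
-16 11.1 11.1 11.1
-12 11.2 11.1 11.0
-8 11.2 11.0 11.1
-4 11.1 11.1 11.0
0 11.1 10.9 11.0
4 11.3 11.0 11.1
8 11.0 11.0 11.1
12 90.7 92.8 90.5
16 85.1 11.0 84.2
20 103.3 10.9 103.0
24 8.7 8.8 8.7
28 5.1 5.0 5.1
32 5.1 5.1 5.1
36 5.0 4.9 5.2
40 5.1 5.2 5.2
44 5.1 5.1 5.0
48 5.0 5.0 5.1
52 0.2 0.2 0.2
56 -0.0 -0.1 -0.0
60 0.0 -0.1 0.1
64 0.0 0.1 -0.0
68 10.2 9.2 10.3
72 9.1 8.7 9.3
24 edges -12.4 12.7
28 edges -12.3 12.6
32 edges -12.3 12.5
36 edges -12.6 12.4
40 edges -12.5 12.7
44 edges -12.5 12.7
48 edges -12.5 12.6
52 edges -11.9 12.1
60 edges -18.5 20.3
64 edges -19.8 22.4
68 edges -18.5 20.8
72 edges -16.1 18.6
76 edges -16.2 18.8
80 edges -16.2 18.5
84 edges -16.2 18.4
88 edges -16.1 18.9
92 edges -16.1 18.4
96 edges -21.4 23.7
```

The chip is flat on the deck (11.0 and 5.05 mm heights). The rails' centre is 1.1 mm to tool +y, and I have about 45 mm to go to the stop. Correcting and starting the push.

>>> pendant --motion '[[[0.02,0.001,0.0011,-0.0003,0,0,0],[0.02,0.003,0,0,0,0,0],[0.02,0.003,0,0,0,0,0],[0.02,0.003,0,0,0,0,0],[0.02,0,0,0,0,0,0]]]'

```text
time_s: 8.13
ee_pos: [0.4704, 0.0457, 0.0404]
ee_rot: [0.995, -0.102, 0.001, 0.0]
force: [-1.3, -0.2, 0.3]
grip_width: 0.0246
gripper_force: 24.9
```

>>> pendant --motion '[[[0.02,0.002,0,0,0,0,0],[0.02,0.002,0,0,0,0,0],[0.02,0.002,0,0,0,0,0],[0.02,0,0,0,0,0,0]]]'

```text
time_s: 8.47
ee_pos: [0.476, 0.0446, 0.0404]
ee_rot: [0.995, -0.101, 0.001, 0.0]
force: [-0.3, -0.4, 1.2]
grip_width: 0.0244
gripper_force: 25.0
```

```bash
python3 -c "
from h import *
o=get_obs();print(o['ee_pos'],o['force'],2*np.arctan2(o['ee_rot'][1],o['ee_rot'][0]))"
```

```text
[0.47602258 0.04462113 0.0403968 ] [-0.30569779 -0.37188441  1.22391072] -0.20328920562464103
```

>>> pendant --motion '[[[0.02,0.0015,0,0,0,0,0],[0.02,0.0015,0,0,0,0,0],[0.02,0.0015,0,0,0,0,0],[0.02,0.001,0,0,0,0,0],[0.02,0,0,0,0,0,0]]]'

```text
time_s: 8.88
ee_pos: [0.4811, 0.0436, 0.0404]
ee_rot: [0.995, -0.101, 0.0, 0.0]
force: [1.0, -0.5, 2.8]
grip_width: 0.0246
gripper_force: 25.1
```

>>> pendant --motion '[[[0.02,0.001,0,0,0,0,0],[0.02,0.001,0,0,0,0,0],[0.02,0.001,0,0,0,0,0]]]'

```text
time_s: 9.13
ee_pos: [0.4838, 0.0431, 0.0404]
ee_rot: [0.995, -0.101, -0.0, -0.0]
force: [-1.1, 0.4, 2.6]
grip_width: 0.0246
gripper_force: 25.2
```

>>> pendant --motion '[[[0.02,0.001,0,0,0,0,0],[0.02,0.001,0,0,0,0,0],[0.02,0.001,0,0,0,0,0]]]'

```text
time_s: 9.38
ee_pos: [0.4858, 0.0427, 0.0403]
ee_rot: [0.995, -0.101, -0.002, -0.0]
force: [-5.1, 0.7, 6.1]
grip_width: 0.0247
gripper_force: 25.6
```

```bash
python3 -c "
from h import *
o=get_obs();print(o['ee_pos'],o['force'],2*np.arctan2(o['ee_rot'][1],o['ee_rot'][0]))"
```

```text
[0.48582999 0.04265096 0.04034643] [-5.09719596  0.73369937  6.11699482] -0.2031353977468751
```

>>> pendant --motion '[[[0.02,0.0008,0,-0.0002,0,0,0],[0.02,0.0008,0,0,0,0,0],[0.02,0.0008,0,0,0,0,0]]]'

```text
time_s: 9.63
ee_pos: [0.4881, 0.0422, 0.0404]
ee_rot: [0.995, -0.101, -0.001, -0.0]
force: [-4.3, 1.1, 5.6]
grip_width: 0.025
gripper_force: 25.5
```

>>> pendant --motion '[[[0.02,0.0008,0,0,0,0,0],[0.02,0.0008,0,0,0,0,0],[0.02,0.0008,0,0,0,0,0]]]'

```text
time_s: 9.88
ee_pos: [0.4902, 0.0418, 0.0404]
ee_rot: [0.995, -0.101, -0.002, -0.0]
force: [-3.9, 0.5, 5.3]
grip_width: 0.0243
gripper_force: 25.6
```

```bash
python3 -c "
from h import *
o=get_obs();print(o['ee_pos'],o['force'],o['moment'],2*np.arctan2(o['ee_rot'][1],o['ee_rot'][0]),o['ee_rot'])"
```

```text
[0.49024048 0.04176648 0.04037806] [-3.89816579  0.50686533  5.32809161] [0.16271265 0.79418378 0.03764862] -0.2030785568797682 [ 9.94847815e-01 -1.01364733e-01 -1.73310576e-03 -1.11566581e-04]
```

>>> pendant --motion '[[[0.02,0.001,0,-0.0001,0,0,0],[0.02,0.001,0,0,0,0,0],[0.02,0.001,0,0,0,0,0]]]'

```text
time_s: 10.13
ee_pos: [0.4929, 0.0412, 0.0404]
ee_rot: [0.995, -0.101, -0.002, -0.0]
force: [-5.3, 1.0, 5.7]
grip_width: 0.0247
gripper_force: 25.6
```

>>> pendant --motion '[[[0.02,0.001,0,0,0,0,0],[0.02,0.001,0,0,0,0,0],[0.02,0.001,0,0,0,0,0]]]'

```text
time_s: 10.38
ee_pos: [0.4955, 0.0407, 0.0404]
ee_rot: [0.995, -0.101, -0.003, -0.0]
force: [-6.2, 1.1, 6.9]
grip_width: 0.025
gripper_force: 25.7
```

```bash
python3 -c "
from h import *
o=get_obs();print(o['ee_pos'],o['force'],o['moment'],2*np.arctan2(o['ee_rot'][1],o['ee_rot'][0]),o['ee_rot'])"
```

```text
[0.49551541 0.04068407 0.04036838] [-6.1961103   1.14130553  6.87218729] [ 0.24305871  1.12713552 -0.04008926] -0.20301911269113504 [ 9.94848885e-01 -1.01334967e-01 -2.62505715e-03 -1.73213828e-04]
```

>>> pendant --motion '[[[0.02,0.0006,0,-0.0002,0,0,0],[0.02,0.0006,0,0,0,0,0],[0.02,0.0006,0,0,0,0,0]]]'

```text
time_s: 10.63
ee_pos: [0.4984, 0.04, 0.0404]
ee_rot: [0.995, -0.101, -0.001, -0.0]
force: [-3.3, -0.0, 1.6]
grip_width: 0.0247
gripper_force: 25.1
```

>>> pendant --motion '[[[0.02,0.0006,0,0,0,0,0],[0.02,0.0006,0,0,0,0,0],[0.02,0.0006,0,0,0,0,0]]]'

```text
time_s: 10.88
ee_pos: [0.5006, 0.0395, 0.0404]
ee_rot: [0.995, -0.101, -0.0, 0.0]
force: [-1.6, 0.8, 0.1]
grip_width: 0.0241
gripper_force: 24.9
```

```bash
python3 -c "
from h import *
o=get_obs();print(o['ee_pos'],o['force'],o['moment'],2*np.arctan2(o['ee_rot'][1],o['ee_rot'][0]),o['ee_rot'])"
```

```text
[0.50055868 0.03949859 0.04041731] [-1.61649069  0.77793987  0.10939935] [0.09596632 0.38531997 0.02676828] -0.20326724790673834 [ 9.94839712e-01 -1.01458742e-01 -2.68180051e-04  1.04751169e-05]
```

>>> pendant --motion '[[[0.02,0.0005,0,0,0,0,0],[0.02,0.0005,0,0,0,0,0],[0.02,0,0,0,0,0,0]]]'

```text
time_s: 11.13
ee_pos: [0.5019, 0.0392, 0.0406]
ee_rot: [0.995, -0.101, 0.0, 0.0]
force: [-0.2, -0.5, -0.9]
grip_width: 0.0245
gripper_force: 24.8
```

>>> pendant --motion '[[[0.02,0.0005,0,0,0,0,0],[0.02,0.0005,0,0,0,0,0],[0.02,0,0,0,0,0,0]]]'

```text
time_s: 11.38
ee_pos: [0.5028, 0.0391, 0.0407]
ee_rot: [0.995, -0.101, 0.0, 0.0]
force: [-1.9, 0.2, -1.5]
grip_width: 0.0247
gripper_force: 24.7
```

>>> pendant --motion '[[[0.02,0.0005,0,0,0,0,0],[0.02,0.0005,0,0,0,0,0],[0.02,0,0,0,0,0,0]]]'

```text
time_s: 11.63
ee_pos: [0.5038, 0.0389, 0.0408]
ee_rot: [0.995, -0.101, 0.0, -0.0]
force: [-0.2, -0.2, -1.4]
grip_width: 0.0247
gripper_force: 24.7
```

>>> pendant --motion '[[[0.02,0.0005,0,0.0003,0,0,0],[0.02,0.0005,0,0,0,0,0],[0.02,0,0,0,0,0,0]]]'

```text
time_s: 11.88
ee_pos: [0.5049, 0.0387, 0.0407]
ee_rot: [0.995, -0.101, 0.0, -0.0]
force: [-1.6, 1.1, -1.6]
grip_width: 0.0243
gripper_force: 24.8
```

>>> pendant --motion '[[[0.02,0.0005,0,0,0,0,0],[0.02,0,0,0,0,0,0]]]'

```text
time_s: 12.05
ee_pos: [0.5051, 0.0386, 0.0405]
ee_rot: [0.995, -0.101, -0.0, -0.0]
force: [-3.1, 0.6, -0.5]
grip_width: 0.0246
gripper_force: 24.8
```

>>> pendant --motion '[[[0.02,0.0005,0,0,0,0,0],[0.02,0.0005,0,0,0,0,0],[0.02,0,0,0,0,0,0]]]'

```text
time_s: 12.3
ee_pos: [0.5051, 0.0386, 0.0404]
ee_rot: [0.995, -0.101, -0.002, -0.0]
force: [-5.3, 0.7, 2.4]
grip_width: 0.0248
gripper_force: 25.1
```

The position has stalled at x = 0.5051 while the force rises, which is the stop. One small confirming nudge, then measure.

>>> pendant --motion '[[[0.02,0.0005,0,0,0,0,0],[0.02,0,0,0,0,0,0],[0.02,0,0,0,0,0,0]]]'

```text
time_s: 12.55
ee_pos: [0.5051, 0.0386, 0.0404]
ee_rot: [0.995, -0.101, -0.002, -0.0]
force: [-7.6, 1.4, 3.5]
grip_width: 0.0246
gripper_force: 25.3
```

Run:
```python
from h import *
o=get_obs(); print(o["ee_pos"],o["force"])
c=calibration("wrist"); z,d=get_image("wrist"); C=wcloud(d,c["pose"]); M=R.from_quat(o["ee_rot"]).as_matrix()
cv2.imwrite("pics/w5.png",cv2.resize(z[60:270,150:420],None,fx=2.8,fy=2.8,interpolation=cv2.INTER_CUBIC))
T=(C-o["ee_pos"])@M; Z=C[...,2]; dz=np.nanmedian(Z[(abs(T[...,0]-.0)<.02)&(abs(abs(T[...,1])-.026)<.002)]);print(dz)
for x in np.arange(-.02,.08,.003):
    f=lambda lo,hi: np.round((np.nanmedian(Z[(abs(T[...,0]-x)<.0015)&(T[...,1]>lo)&(T[...,1]<hi)])-dz)*1000,1)
    print(round(x*1000),f(-.0125,-.0095),f(-.003,.003),f(.0095,.0125))
```

```text
[0.50511182 0.03864569 0.04039629] [-7.61150298  1.3565619   3.54409518]
0.1281063718228024
-20 -82.5 -82.6 -82.5
-17 -82.4 -82.4 -82.6
-14 -82.6 -82.5 -82.6
-11 -82.5 -82.5 -82.6
-8 -81.5 -82.6 -78.3
-5 -81.7 -82.5 -73.2
-2 -81.4 -82.6 -75.3
1 -81.7 -82.7 -81.1
4 -81.9 -82.6 -75.8
7 -77.9 -82.5 -69.8
10 -67.5 -7.5 -66.1
13 -81.7 -0.0 -75.3
16 -14.2 -82.7 -17.2
19 -1.5 -82.6 -2.6
22 9.7 -78.3 10.3
25 -87.9 -78.3 -87.8
28 -88.6 -80.0 -88.5
31 -88.6 -81.5 -88.5
34 -88.6 -82.9 -88.5
37 -88.4 -84.3 -88.6
40 -88.5 -84.2 -88.6
43 -88.6 -78.9 -88.6
46 -88.6 -74.2 -88.5
49 -88.5 -71.7 -88.3
52 -83.7 -71.6 -83.5
55 -83.7 -71.8 -83.8
58 -83.7 -71.4 -83.6
61 -84.1 -71.5 -83.9
64 -90.4 -71.6 -90.7
67 -90.5 -72.0 -90.5
70 -90.2 -73.0 -90.3
73 -90.2 -75.0 -90.2
76 -83.8 -78.1 -83.7
79 -81.4 -81.2 -81.4
```

View pics/w5.png

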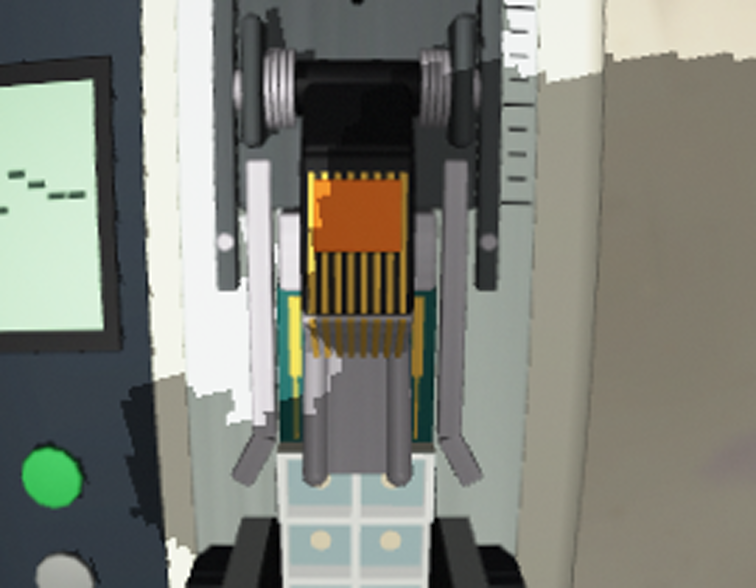

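The picture shows the front edge flush against the stop at (355,290), the arm on the gold, and the chip square between the rails. Release and lift.

>>> pendant --motion '[[[0.045,0,0,0,0,0,0],[0.045,0,0,0,0,0,0],[0.045,0,0,0,0,0,0],[0.045,0,0,0,0,0,0]]]'

```text
time_s: 12.93
ee_pos: [0.5078, 0.0381, 0.0412]
ee_rot: [0.995, -0.101, 0.001, 0.0]
force: [-0.3, -0.4, -0.4]
grip_width: 0.0445
gripper_force: 0.0
```

>>> pendant --motion '[[[0.045,-0.001,0,-0.01,0,0,0],[0.045,0,0,-0.025,0,0,0],[0.045,0,0,-0.04,0,0,0],[0.045,0,0,-0.04,0,0,0],[0.045,0,0,0,0,0,0]]]'

```text
time_s: 13.35
ee_pos: [0.5115, 0.0379, 0.1658]
ee_rot: [0.995, -0.101, 0.009, 0.0]
force: [1.8, 1.0, 0.8]
grip_width: 0.0451
gripper_force: 0.0
```

Run:
```python
from h import *
c=calibration("wrist"); o=get_obs(); z,d=get_image("wrist"); C=wcloud(d,c["pose"]); M=R.from_quat(o["ee_rot"]).as_matrix()
cv2.imwrite("pics/w6.png",cv2.resize(z[70:310,160:400],None,fx=2.5,fy=2.5,interpolation=cv2.INTER_CUBIC)); 
T=(C-np.r_[.5051,.0386,.036])@R.from_rotvec([0,0,-.203]).as_matrix(); Z=C[...,2]
dz=np.nanmedian(Z[(abs(T[...,0]+.03)<.01)&(abs(abs(T[...,1])-.018)<.002)]);print(o["ee_pos"],o["force"],dz)
for x in np.arange(-.03,.062,.004):
    f=lambda lo,hi: np.round((np.nanmedian(Z[(abs(T[...,0]-x)<.002)&(T[...,1]>lo)&(T[...,1]<hi)])-dz)*1000,1)
    print(round(x*1000),f(-.0125,-.0095),f(-.003,.003),f(.0095,.0125))
```

```text
[0.5114816  0.03791185 0.16575117] [1.81395792 0.99670637 0.80740856] 0.0346767312709218
-30 0.4 0.1 0.3
-26 1.1 nan nan
-22 10.8 10.9 11.0
-18 11.0 10.8 10.7
-14 10.9 11.0 10.9
-10 11.1 10.7 10.8
-6 10.6 10.9 11.0
-2 11.1 10.8 10.7
2 10.9 11.0 11.1
6 10.9 10.7 11.0
10 10.7 10.8 11.0
14 203.1 212.2 203.6
18 209.3 218.7 211.3
22 217.2 14.9 217.9
26 229.0 14.6 229.3
30 4.9 12.4 5.0
34 4.9 10.3 4.7
38 4.4 8.7 5.4
42 5.2 14.0 4.9
46 5.4 19.6 5.2
50 7.1 21.8 5.2
54 9.6 21.7 9.3
58 9.5 22.0 9.3
  return np.nanmean(a, axis, out=out, keepdims=keepdims)
```

View pics/w6.png

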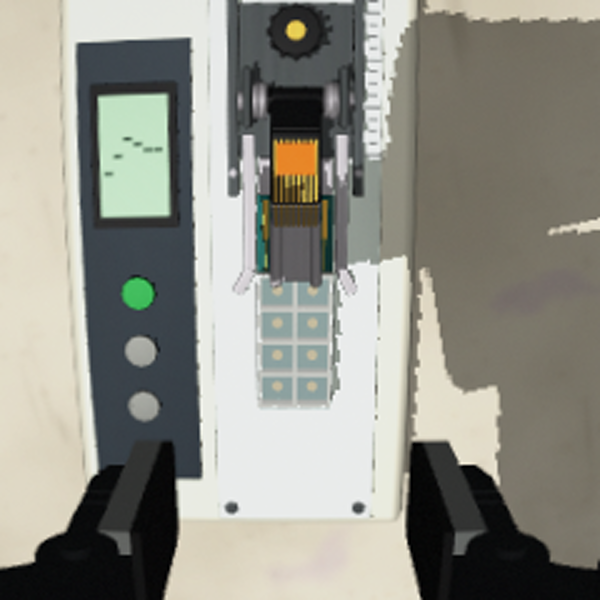

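The chip lies flat against the stop at (297,195), square, with the arm on its ledge and the gripper clear. Handing in.

>>> pendant --motion '[[[0.045,0,0,0,0,0,0],[0.045,0,0,0,0,0,0]]]'

```text
time_s: 13.57
ee_pos: [0.505, 0.0386, 0.1549]
ee_rot: [0.995, -0.101, -0.001, -0.0]
force: [-0.5, -0.4, -1.2]
grip_width: 0.045
gripper_force: 0.0
```

```bash
python3 -c "
from plant import *
print(job_done())"
```

```text
the job is handed in; nothing more can be done
None
```

The chip is in the reader: flat and square between the rails, front edge against the end stop, arm on the gold contacts. I handed the job in at 13.6 s; it returned no verdict, and I judged the seat pin and arm from push force, position stall and pictures, not joint readings.

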